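# Tare the counting scale with the sorting pot on it

## Task

Zero the scale for counting brass type: first turn the blue square pot, which stands mouth-down on the bench, mouth-up and stand it upright on the scale's steel pan, and let go of it. Then take the orange-handled stylus from its wooden rest, reach its tip through the yellow-ringed hole in the scale's panel and push the recessed red tare key firmly down, most of its travel or more; finish while still gripping the stylus and holding the key down. Leave the other things on the bench where they are.

Things in the scene. Friction and masses are not known exactly. Their poses are not given: they have to be found in the camera images.
- pot: blue painted metal square pot, open at one end: 54 x 54 mm outside, 84 mm tall, walls and base 4 mm, about 0.13 kg (varies). Origin at the centre of its mouth (rim plane); its z axis points from the mouth to the closed base, so z is up at the start (mouth-down) and down when the pot stands mouth-up; x and y are normal to its flat sides. Its flat sides let it lie on its side without rolling
- pot_center (a point): centre of the blue pot, half-way up (42 mm from mouth and from base); same axes as the pot. It starts somewhere in an otherwise empty patch of bench, 200 mm along x by 150 mm along y, centred 0.53 m ahead of the robot base and 0.07 m to its right
- scale: grey bench scale, fixed to the bench (placed anew each time), 260 x 170 mm, origin under its centre on the bench; its x axis runs from the panel to the pan. The panel is level, its top 50 mm above the bench, at the -x end; the pan is at the +x end
- pan (a point): centre of the upper face of the steel pan, a flat plate without rim, 140 mm along the scale's x by 150 mm along its y, 62 mm above the bench; axes of the scale
- aperture (a point): centre of the mouth of the yellow-ringed round hole in the panel: 16 mm across, vertical, 50 mm above the bench, 150 mm from the pan's centre along the scale's -x. The red key's face (13.6 mm across) lies 22 mm below this mouth when released. Too narrow for a gripper finger
- tare_key (a joint): how far the recessed red key is pressed, 0 (released) to 0.008 m (fully down). A straight vertical spring push key: starts to move at 0.5 N, fully down at 5.7 N, springs back when let go
- stylus_grip (a point): centre of the stylus's round orange handle (13 mm across, 50 mm long, upright, z along the stylus, up). 84 mm above the tip. Below the handle a brass collar 17 mm across and 4 mm thick, then a 6 mm brass shaft 55 mm long. About 0.04 kg. At the start it stands upright in its rest, collar on the rest's top
- stylus_tip (a point): lower end of the stylus's brass shaft, 84 mm below the centre of the handle
- stylus: the stylus itself, origin at the tip
- rest: fixed wooden block 64 x 64 x 60 mm tall with a vertical hole 9 mm across in the middle of its top, in which the stylus stands; origin under its centre
- tape_c (a point): middle of a flat-lying paper tape roll, 84 mm across, 24 mm tall; a bystander that stays where it is
- jar_c (a point): middle of a jar with green cap, 52 mm across, 58 mm tall; a bystander that stays where it is
- tweezers_center (a point): middle of dark steel tweezers lying flat, about 130 mm long, 8 mm tall; a bystander that stays where it is
- type_a_c (a point): middle of a brass type block 22 x 30 x 24 mm; a bystander that stays where it is
- type_b_c (a point): middle of another brass type block 22 x 30 x 24 mm; a bystander that stays where it is
- dish_c (a point): middle of a small white bowl, 72 mm across, 28 mm tall; a bystander that stays where it is

How it is judged:
By the outcome, as a careful person would: the job done as asked, in the order asked, and still so for the second after the job is handed in, while the arm keeps its last pose, push and grip.
It also fails if it takes over 72 s, if anything falls off the work surface, if the arm or the gripper's body presses on something with over 40 N, if the wrist force passes 120 N, or if a joint passes its speed limit or range.

## Robot

A 6-joint arm with a two-finger parallel gripper is mounted at the origin on the work surface. World frame = base frame: x ahead of the robot, y to its left, z up, the work surface at z = 0. Lengths are in mm, angles in rad, forces in N, time in s.
With the tool pointing down it reaches from about 325 to 875 mm from the base axis. Payload 4.4 kg.
Tool frame: the origin (TCP) lies on the centre line of the jaws, within the pads' length; the fingertips stand ahead of it and the grasp point (between the pads) lies 6 mm ahead of it (ctrl.tcp_to_tips is the z of the fingertips in the tool frame, in mm); z points along the fingers, y is the direction in which the jaws open and shut (so a half turn about z gives the same grasp; the last joint's range is limited). The gripper opens to 85 mm and grips with 20 to 120 N. Pads are 22 mm wide; open, the fingers measure 114 mm over their backs; the gripper's body (76 mm by 85 mm) begins 54 mm behind the grasp point. The pads swing forward as they close: fully open they stand 13 mm farther back than shut.
Start: joints at [-0.15, 0.207, 1.542, -0, 1.393, -0.15], TCP at [575.002, -0.012, 256.282] pointing down, gripper open.
Joint ranges: [-2.73, 2.73], [-0.86, 2.22], [0.23, 2.46], [-1.11, 4.25], [0.08, 2.63], [-2.82, 2.82]. Speed limits (rad/s): [2.79, 2.79, 3.14, 3.14, 3.14, 3.14].

## Interface

Orientations are given as a 3x3 rotation matrix whose columns are the frame's x, y, z axes.
In Python, from plant import ctrl, sensors, optics gives the robot as it stands. Calls block until the motion is done:
- ctrl.move_ptp(position, orientation): joint-space move of the TCP to a pose.
- ctrl.move_l(position, rot=None, vel=150, threshold=None): straight line of the TCP; rot=None keeps the orientation; vel is the mean speed in mm/s. With threshold (N) it stops when the force on the tool has changed by that much, and returns True; else False.
- ctrl.set_joints(angles): joint-space move.
- ctrl.gripper_to(opening, force=None): finger opening in mm; force is the grip in N (None keeps the last); returns when the fingers have stopped.
- ctrl.hold(seconds).
- ctrl.solve_ik(position, orientation): joint angles nearest the present ones, or None.
- sensors.read_state(): the state.
- optics.grab_frame(name): name is "scene" or "side" or "wrist"; returns (picture, depth): 400x640x3 uint8, red, green, blue; 400x640 float32, mm along the optical axis (not along the pixel's ray), 0 where there is no reading.
- optics.camera_params(name): a dict with "mtx" (3x3 intrinsics, pixels), "R" (3x3) and "t" (3): a world point X has camera coordinates R X + t; the wrist camera has in their place "T_tool_cam" (4x4, takes a point from camera to tool coordinates, whose origin is the TCP and whose axes are the flange's). Camera axes: x right, y down, z forward; pixel columns grow to the right and rows downward; lengths in mm; the calibration is good to about 2 mm. A picture is of the moment at which its call begins: read the wrist's pose just before it. camera_params takes no time and is no camera call.
A pose or a line that the arm cannot do raises ctrl.MotionError and nothing moves.
- ctrl.finish_job(): hands the job in, once; it reports no verdict.
The state is a dict: "t": time; "q": joint angles; "qvel": joint speeds; "tau": joint torques, N m; "eef_pos": TCP position; "eef_rot": TCP orientation; "force": force on the tool from outside, world axes, zero at the start; "wrist_torque": the same for the moment, N m; "grip_width": finger opening in mm.
Only numpy, scipy, OpenCV 4.12 (cv2) and the standard library are available. Lean on these libraries where they do the work, as an engineer would, in place of code of your own. Each camera call takes 0.05 s, during which the arm holds its last target.

## Working session

There is one attempt and no reset: what is moved stays moved. The work goes in short steps, each a Python script; the robot and the scene stay as the last script left them, time stands still between calls to the robot, and variables do not carry over. Pictures are saved under pics/ and viewed, and the job is handed in when it is done.

```bash
ls; mkdir -p pics; python3 - <<'E'
from plant import ctrl,sensors,optics
import cv2,numpy as np
print(ctrl.tcp_to_tips, sensors.read_state())
for n in ["scene","side","wrist"]:
    p,d=optics.grab_frame(n); cv2.imwrite(f"pics/{n}0.png",p[:,:,::-1]); np.savez(f"pics/{n}0.npz",p=p,d=d)
    print(n,optics.camera_params(n))
E
```

```text
pics
25.0 {'t': 0.0, 'q': array([-1.50530306e-01,  2.07433347e-01,  1.54296186e+00,  2.33436797e-05,
        1.39349766e+00, -1.50505830e-01]), 'qvel': array([ 7.30262413e-04,  1.91773897e-04,  1.76146392e-03,  4.31021665e-05,
        4.77943458e-04, -1.13562551e-04]), 'tau': array([ 4.44781954e-04, -3.83034396e+01, -2.91594708e+01, -2.26178481e-04,
        1.06274080e-02,  5.83859855e-05]), 'eef_pos': array([5.74299008e+02, 8.43469854e-02, 2.55114366e+02]), 'eef_rot': array([[ 2.90363696e-05,  9.99997421e-01, -2.27076164e-03],
       [ 9.99999932e-01, -2.82015621e-05,  3.67664407e-04],
       [ 3.67599420e-04, -2.27077216e-03, -9.99997354e-01]]), 'force': array([ 0.18833849, -1.26332309,  0.23380761]), 'wrist_torque': array([-0.01752889, -0.02207406,  0.00895716]), 'grip_width': 85.31166140017382}
scene {'mtx': array([[403.88167395,   0.        , 316.65098759],
       [  0.        , 403.88167395, 197.47735297],
       [  0.        ,   0.        ,   1.        ]]), 'R': array([[ 0.15245786,  0.98819919, -0.01479753],
       [ 0.83718063, -0.13708732, -0.52946734],
       [-0.52524775,
[... 291 characters left out ...]
984,  0.01100354],
       [-0.1369472 , -0.64943272, -0.7479857 ],
       [ 0.17053593,  0.72836885, -0.66362362]]), 't': array([-553.08032486,  172.66872445, 1196.50675772])}
wrist {'mtx': array([[286.60810214,   0.        , 318.14541582],
       [  0.        , 286.60810214, 200.67560854],
       [  0.        ,   0.        ,   1.        ]]), 'T_tool_cam': array([[-9.78047364e-04, -9.47698433e-01, -3.19165669e-01,
         8.33469890e+01],
       [ 9.99999468e-01, -1.03105650e-03, -2.87064758e-06,
         4.61570097e-01],
       [-3.26357330e-04, -3.19165502e-01,  9.47698937e-01,
        -1.16679906e+02],
       [ 0.00000000e+00,  0.00000000e+00,  0.00000000e+00,
         1.00000000e+00]])}
```

View images.

View pics/scene0.png

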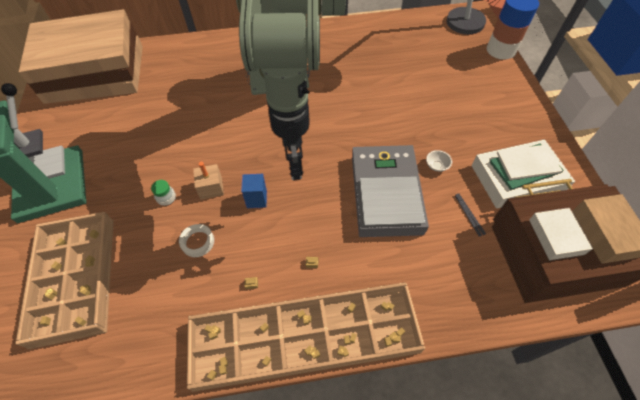

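View pics/side0.png

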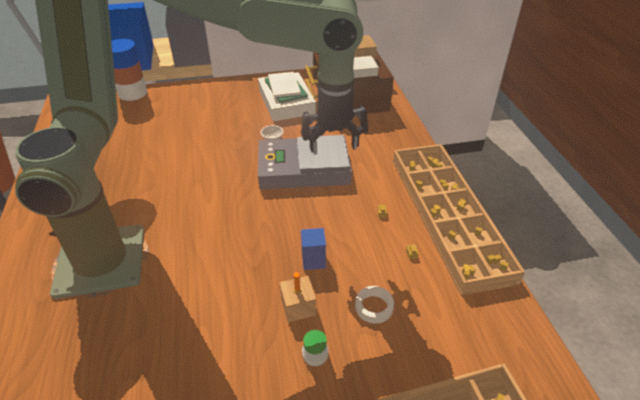

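View pics/wrist0.png

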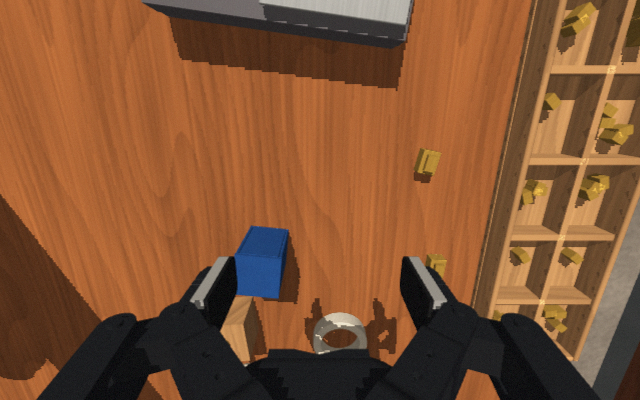

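```bash
cat > h.py <<'E'
import numpy as np,cv2
from plant import ctrl,sensors,optics
def unproj(name,u,v,z,pose=None):
    c=optics.camera_params(name);K=c["mtx"]
    P=np.stack([(u-K[0,2])/K[0,0]*z,(v-K[1,2])/K[1,1]*z,z],-1)
    if name!="wrist": return (P-c["t"])@c["R"]
    T=c["T_tool_cam"];P=P@T[:3,:3].T+T[:3,3]
    return P@pose[1].T+pose[0]
def proj(name,X,pose=None):
    c=optics.camera_params(name);K=c["mtx"]
    if name!="wrist": P=np.asarray(X)@c["R"].T+c["t"]
    else:
        T=c["T_tool_cam"];P=(np.asarray(X)-pose[0])@pose[1];P=(P-T[:3,3])@T[:3,:3]
    return P[...,:2]/P[...,2:]*K[0,0]+K[:2,2]
def cloud(name,mask,d,pose=None):
    v,u=np.nonzero(mask&(d>0)); return unproj(name,u.astype(float),v.astype(float),d[v,u].astype(float),pose)
def hsv(p): return cv2.cvtColor(p,cv2.COLOR_RGB2HSV)
def rng(p,lo,hi): return cv2.inRange(hsv(p),np.array(lo),np.array(hi))>0
E
python3 - <<'E'
from h import *
def box(m,r):
    o=np.zeros_like(m);u0,v0,u1,v1=r;o[v0:v1,u0:u1]=m[v0:v1,u0:u1];return o
def rep(t,X):
    if len(X)==0: print(t,"none");return
    print(t,len(X),"min",np.percentile(X,2,0).round(0),"max",np.percentile(X,98,0).round(0),"mean",X.mean(0).round(1))
R={"scene":dict(pot=(235,165,275,215),sty=(190,155,220,182),ring=(372,145,398,165)),
   "side":dict(pot=(295,222,335,275),sty=(288,268,305,295),ring=(262,148,278,165))}
for n in R:
    f=np.load(f"pics/{n}0.npz");p,d=f["p"],f["d"]
    X=cloud(n,box(rng(p,(100,120,40),(130,255,255)),R[n]["pot"]),d);rep(n+" pot",X)
    T=X[X[:,2]>78];rep(" top",T)
    print(cv2.minAreaRect(T[:,:2].astype(np.float32)))
    rep(n+" sty",cloud(n,box(rng(p,(3,180,140),(14,255,255)),R[n]["sty"]),d))
    rep(n+" ring",cloud(n,box(rng(p,(20,150,120),(35,255,255)),R[n]["ring"]),d))
    # scale pan points by height
    v,u=np.mgrid[:400,:640].astype(float);A=unproj(n,u,v,d.astype(float))
    m=(abs(A[...,2]-62)<4)&(A[...,1]>60)&(A[...,1]<400)&(A[...,0]>350)&(A[...,0]<800)&(hsv(p)[...,1]<60)
    k,l,s,c=cv2.connectedComponentsWithStats(m.astype(np.uint8));i=1+s[1:,4].argmax()
    Q=A[l==i];rep(n+" pan",Q);print(cv2.minAreaRect(Q[:,:2].astype(np.float32)))
    m=(A[...,2]>35)&(A[...,2]<75)&(A[...,1]<-80)&(A[...,1]>-350)&(A[...,0]>350)&(A[...,0]<640)
    k,l,s,c=cv2.connectedComponentsWithStats(m.astype(np.uint8))
    for i in range(1,k):
        if s[i,4]>60: rep(f"{n} blob",A[l==i])
f=[cv2.imread(f"pics/{a}0.png") for a in("scene","side")]
a=cv2.resize(f[0][130:270,140:460],None,fx=2.5,fy=2.5,interpolation=2)
b=cv2.resize(f[1][100:360,230:430],None,fx=3,fy=3,interpolation=2)[:600]
cv2.imwrite("pics/a.png",a)
b=cv2.resize(f[1][110:350,230:430],None,fx=2.5,fy=2.5,interpolation=2);cv2.imwrite("pics/b.png",b)
E
```

```text
scene pot 654 min [ 482. -133.   10.] max [534. -83.  86.] mean [ 517.4 -107.8   64.7]
 top 344 min [ 480. -133.   79.] max [532. -84.  86.] mean [ 507.5 -108.3   83.3]
((505.675537109375, -108.34431457519531), (49.77901077270508, 53.01642608642578), 85.25263214111328)
scene sty 23 min [ 448. -234.   72.] max [ 452. -228.  116.] mean [ 449.6 -230.3   96.8]
scene ring none
scene pan 2719 min [531. 162.  59.] max [669. 308.  65.] mean [602.1 235.1  61.5]
((598.91845703125, 235.77064514160156), (150.26071166992188, 141.20999145507812), 82.6953125)
scene blob 581 min [ 413. -264.   38.] max [ 478. -201.   64.] mean [ 453.  -230.9   56.3]
scene blob 205 min [ 491. -138.   37.] max [534. -81.  74.] mean [ 526.4 -107.5   56. ]
scene blob 112 min [ 442. -349.   36.] max [ 480. -333.   60.] mean [ 463.8 -341.6   52.4]
side pot 297 min [ 479. -134.   81.] max [526. -87.  87.] mean [ 503.  -110.4   83.8]
 top 297 min [ 479. -134.   81.] max [526. -87.  87.] mean [ 503.  -110.4   83.8]
((502.90753173828125, -108.88687896728516), (53.77568817138672, 48.13036346435547), 83.45203399658203)
side sty 81 min [ 437. -241.   -2.] max [ 462. -134.  114.] mean [ 444.5 -226.1   82.7]
side ring 23 min [437. 242.  47.] max [461. 268.  54.] mean [449.8 256.5  50.3]
side pan 1351 min [527. 158.  59.] max [665. 301.  65.] mean [598.1 225.   61.7]
((596.7406005859375, 234.35658264160156), (155.53172302246094, 140.22250366210938), 82.51290893554688)
side blob 269 min [ 473. -141.   36.] max [ 526. -131.   74.] mean [ 499.3 -136.4   55.2]
side blob 904 min [ 411. -268.   37.] max [ 474. -203.   67.] mean [ 441.8 -242.7   57.1]
side blob 115 min [ 438. -350.   54.] max [ 475. -335.   61.] mean [ 456.4 -343.3   57.6]
```

View pics/a.png

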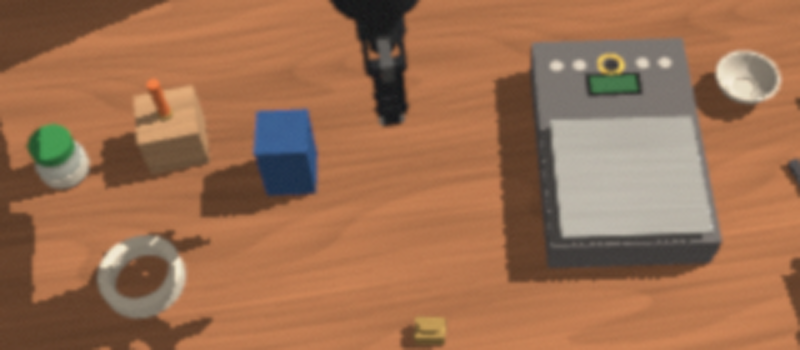

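View pics/b.png

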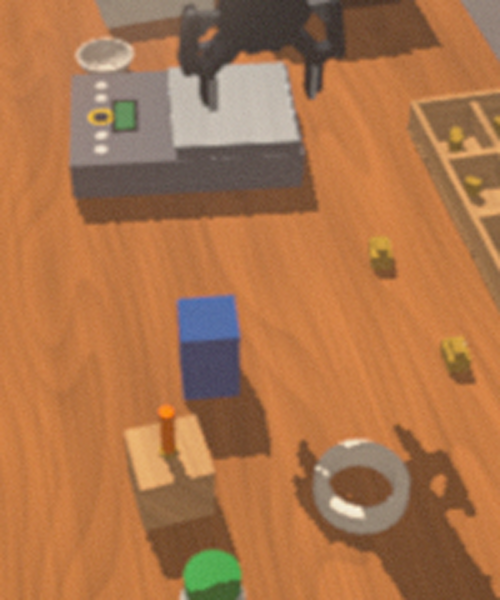

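```bash
cat >> h.py <<'E'
def Rt(phi,up,pitch=0):
    """tool z horizontal at yaw phi (deg), pitched down by pitch; tool x up (up=1) or down(-1)"""
    p=np.radians(phi);a=np.radians(pitch)
    z=np.array([np.cos(p)*np.cos(a),np.sin(p)*np.cos(a),-np.sin(a)])
    x=up*np.array([np.cos(p)*np.sin(a),np.sin(p)*np.sin(a),np.cos(a)])
    return np.column_stack([x,np.cross(z,x),z])
E
python3 - <<'E'
from h import *
for nm,c,z in (("pot",(505,-109),52),("pan",(598,235),96)):
  for phi in range(-180,180,15):
    u=np.array([np.cos(np.radians(phi)),np.sin(np.radians(phi))])
    for up in(1,-1):
        g=np.r_[np.array(c)-22*u,z]
        q=ctrl.solve_ik(g,Rt(phi,up))
        if q is not None: print(nm,phi,up,np.round(q,2))
E
```

```text
pot -180 1 [-0.24  1.33  0.78 -0.44  2.55 -1.94]
pot -180 -1 [-0.24  1.33  0.78 -0.44  2.55  1.2 ]
pot -165 1 [-0.14  1.3   0.86 -0.66  2.45 -2.11]
pot -165 -1 [-0.14  1.3   0.86 -0.66  2.45  1.03]
pot -150 1 [-0.05  1.24  0.97 -0.82  2.3  -2.19]
pot -150 -1 [-0.05  1.24  0.97 -0.82  2.3   0.95]
pot -135 1 [ 0.04  1.18  1.12 -0.95  2.15 -2.22]
pot -135 -1 [ 0.04  1.18  1.12 -0.95  2.15  0.92]
pot -120 1 [ 0.11  1.11  1.29 -1.07  1.98 -2.2 ]
pot -120 -1 [ 0.11  1.11  1.29 -1.07  1.98  0.94]
pot -45 1 [ 0.09  0.93  2.17  4.02  1.54 -1.61]
pot -45 -1 [0.09 0.93 2.17 4.02 1.54 1.54]
pot -30 1 [-0.17  0.98  2.29  3.5   1.69 -1.53]
pot -30 -1 [-0.17  0.98  2.29  3.5   1.69  1.61]
pot -15 1 [-0.57  1.03  2.34  2.82  1.79 -1.64]
pot -15 -1 [-0.57  1.03  2.34  2.82  1.79  1.5 ]
pot 0 1 [-0.92  1.    2.31  2.22  1.68 -1.71]
pot 0 -1 [-0.92  1.    2.31  2.22  1.68  1.43]
pot 15 1 [-1.07  0.94  2.22  1.81  1.58 -1.59]
pot 15 -1 [-1.07  0.94  2.22  1.81  1.58  1.55]
pot 30 1 [-1.09  0.92  2.07  1.52  1.58 -1.42]
pot 30 -1 [-1.09  0.92  2.07  1.52  1.58  1.72]
pot 45 1 [-1.06  0.93  1.91  1.31  1.
[... 1257 characters left out ...]
79  2.08  2.14  1.42  1.8 ]
pan 60 1 [-0.28  0.82  1.93  1.8   1.48 -1.19]
pan 60 -1 [-0.28  0.82  1.93  1.8   1.48  1.95]
pan 75 1 [-0.3   0.87  1.75  1.54  1.59 -1.05]
pan 75 -1 [-0.3   0.87  1.75  1.54  1.59  2.09]
pan 90 1 [-0.27  0.94  1.55  1.35  1.74 -0.94]
pan 90 -1 [-0.27  0.94  1.55  1.35  1.74  2.21]
pan 105 1 [-0.23  1.03  1.33  1.21  1.91 -0.85]
pan 105 -1 [-0.23  1.03  1.33  1.21  1.91  2.29]
pan 120 1 [-0.16  1.13  1.09  1.11  2.1  -0.78]
pan 120 -1 [-0.16  1.13  1.09  1.11  2.1   2.36]
pan 135 1 [-0.09  1.24  0.86  1.03  2.29 -0.74]
pan 135 -1 [-0.09  1.24  0.86  1.03  2.29  2.4 ]
pan 150 1 [-0.01  1.36  0.61  0.97  2.5  -0.71]
pan 150 -1 [-0.01  1.36  0.61  0.97  2.5   2.43]
```

```bash
python3 - <<'E'
from h import *
A=[];b=[];S=[]
for c,z in (((505,-109),52),((598,235),96),((600,0),60)):
  for phi in range(-180,180,15):
    u=np.array([np.cos(np.radians(phi)),np.sin(np.radians(phi)),0])
    T=np.r_[c,z]-22*u
    q=ctrl.solve_ik(T,Rt(phi,1))
    if q is None: continue
    n=np.array([-np.sin(q[0]),np.cos(q[0]),0]);S.append((T,u,q))
    A.append([u@n,1]);b.append(T@n)
x,res,_,_=np.linalg.lstsq(np.array(A),np.array(b),rcond=None);L,d=x;print("L,d",x,res)
A=[];b=[]
for T,u,q in S:
    W=T-L*u;e=np.array([np.cos(q[0]),np.sin(q[0]),0]);s=q[1]+q[2]
    A+=[[1,0,np.sin(q[1]),np.sin(s),np.cos(s)],[0,1,np.cos(q[1]),np.cos(s),-np.sin(s)]];b+=[W@e,W[2]]
x,res,_,_=np.linalg.lstsq(np.array(A),np.array(b),rcond=None);print("r0,z0,l2,l3,l3p",x,res)
# other objects: heights map components above 12mm in bench region
for nme in("scene","side"):
    f=np.load(f"pics/{nme}0.npz");p,dd=f["p"],f["d"];v,u=np.mgrid[:400,:640].astype(float)
    P=unproj(nme,u,v,dd.astype(float))
    m=(dd>0)&(P[...,2]>6)&(P[...,2]<130)&(P[...,0]>330)&(P[...,0]<950)&(abs(P[...,1])<480)
    k,l,s,c=cv2.connectedComponentsWithStats(m.astype(np.uint8))
    for i in range(1,k):
        if s[i,4]>25:
            Q=P[l==i];print(nme,s[i,4],np.percentile(Q,2,0).round(),np.percentile(Q,98,0).round(),c[i].round())
E
```

```text
L,d [291.   86.2] [9.41774499e-25]
r0,z0,l2,l3,l3p [2.41050643e-13 2.82700000e+02 4.55000000e+02 4.99600000e+02
 9.41000000e+01] [3.9610931e-24]
scene 5940 [421. 151.  15.] [679. 327.  64.] [388. 191.]
scene 375 [441. 378.   7.] [506. 442.  30.] [439. 160.]
scene 818 [ 414. -264.   10.] [ 479. -200.  111.] [207. 180.]
scene 754 [ 479. -137.    9.] [533. -81.  86.] [254. 190.]
scene 445 [ 440. -377.    9.] [ 484. -331.   60.] [162. 192.]
scene 46 [580. 427.   6.] [621. 445.  11.] [460. 199.]
scene 562 [ 572. -308.    8.] [ 651. -230.   26.] [196. 240.]
scene 120 [703.  -2.   7.] [727.  27.  26.] [312. 262.]
scene 139 [ 734. -155.    7.] [ 756. -125.   26.] [250. 282.]
scene 14057 [ 815. -273.    6.] [946. 212.  45.] [300. 332.]
scene 238 [ 742. -480.    7.] [ 806. -476.   51.] [101. 318.]
side 4483 [414. 145.   9.] [661. 429.  64.] [301. 161.]
side 7607 [ 809. -282.    6.] [947. 212.  46.] [452. 222.]
side 98 [699.  -5.   8.] [723.  26.  26.] [381. 210.]
side 928 [ 474. -140.    9.] [527. -85.  86.] [313. 248.]
side 126 [ 730. -157.    7.] [ 753. -128.   26.] [412. 251.]
side 1265 [ 410. -268.    9.] [ 475. -204.  111.] [297. 297.]
side 754 [ 567. -312.    7.] [ 645. -233.   27.] [374. 304.]
side 763 [ 432. -383.    9.] [ 479. -338.   61.] [314. 348.]
```

```bash
cat >> h.py <<'E'
def rz(a): c,s=np.cos(a),np.sin(a);return np.array([[c,-s,0],[s,c,0],[0,0,1]])
def ry(a): c,s=np.cos(a),np.sin(a);return np.array([[c,0,s],[0,1,0],[-s,0,c]])
def fk(q):
    s=q[1]+q[2]
    E=np.array([455*np.sin(q[1]),86.2,282.7+455*np.cos(q[1])])
    W=E+np.array([499.6*np.sin(s)+94.1*np.cos(s),0,499.6*np.cos(s)-94.1*np.sin(s)])
    R=rz(q[0])@ry(s)@rz(q[3])@ry(q[4])@rz(q[5])
    W=rz(q[0])@W;E=rz(q[0])@E
    return W+291*R[:,2],R,W,E
def path(q0,q1,n=9):
    for a in np.linspace(0,1,n):
        T,R,W,E=fk(q0+a*(np.asarray(q1)-q0));tip=T+25*R[:,2]
        print(round(a,2),"tip",tip.round(),"T",T.round(),"z",R[:,2].round(2),"W",W.round())
E
python3 - <<'E'
from h import *
q0=sensors.read_state()["q"];print(fk(q0)[0],fk(q0)[1].round(3))
S=np.array([610,30]);phi=25;u=np.array([np.cos(np.radians(phi)),np.sin(np.radians(phi))])
print(fk(ctrl.solve_ik(np.r_[S,54],Rt(phi,-1))))
for nm,c,z,ph,al in(("high",S-120*u,330,phi,3),("pre",S-120*u,54,phi,3),("grasp",S-22*u,54,phi,3)):
  for up in(1,-1):
    q=ctrl.solve_ik(np.r_[c,z],Rt(ph,up,al));print(nm,up,None if q is None else q.round(2)); 
    if q is not None and nm=="high":path(q0,q)
for z in(92,200,300):
  for al in (-3,0):
   for up in(1,-1):
    ph=82.3;u2=np.array([np.cos(np.radians(ph)),np.sin(np.radians(ph))]);P=np.array([598,235])-30*u2
    q=ctrl.solve_ik(np.r_[P-22*u2,z],Rt(ph,up,al));print("pan",z,up,None if q is None else (q.round(2),fk(q)[2].round()))
E
```

```text
[5.74466068e+02 6.75171320e-02 2.55390507e+02] [[-1.    -0.    -0.002]
 [-0.     1.     0.   ]
 [ 0.002  0.    -1.   ]]
(array([610.,  30.,  54.]), array([[ 4.22618262e-01, -7.13539945e-16,  9.06307787e-01],
       [-9.06307787e-01,  1.56595930e-16,  4.22618262e-01],
       [-4.45212964e-16, -1.00000000e+00, -5.73138403e-16]]), array([346.26443397, -92.98191417,  54.        ]), array([355.86141649, -98.28905011, 562.26636937]))
high 1 [-0.86 -0.14  2.39  1.71  1.32 -0.69]
0.0 tip [574.   0. 230.] T [574.   0. 255.] z [-0.  0. -1.] W [575.  -0. 546.]
0.12 tip [542.  24. 212.] T [542.  19. 236.] z [ 0.    0.21 -0.98] W [542. -43. 521.]
0.25 tip [520.  50. 207.] T [519.  40. 230.] z [ 0.05  0.41 -0.91] W [504. -80. 495.]
0.38 tip [510.  71. 214.] T [506.  57. 235.] z [ 0.15  0.57 -0.81] W [ 462. -110.  469.]
0.5 tip [509.  83. 231.] T [502.  66. 248.] z [ 0.29  0.68 -0.67] W [ 418. -132.  444.]
0.62 tip [515.  83. 254.] T [503.  64. 267.] z [ 0.45  0.73 -0.52] W [ 372. -147.  418.]
0.75 tip [523.  67. 280.] T [507.  49. 289.] z [ 0.62  0.7  -0.36] W [ 326. -153.  393.]
0.88 tip [528.  3
[... 1576 characters left out ...]
 1.45,  1.75, -0.86]), array([ 552., -105.,  185.]))
pan 200 -1 (array([-0.34,  0.72,  1.71,  1.45,  1.75,  2.28]), array([ 552., -105.,  185.]))
pan 200 1 (array([-0.34,  0.69,  1.72,  1.42,  1.71, -0.85]), array([ 552., -105.,  200.]))
pan 200 -1 (array([-0.34,  0.69,  1.72,  1.42,  1.71,  2.3 ]), array([ 552., -105.,  200.]))
pan 300 1 (array([-0.34,  0.53,  1.73,  1.48,  1.76, -0.69]), array([ 552., -105.,  285.]))
pan 300 -1 (array([-0.34,  0.53,  1.73,  1.48,  1.76,  2.45]), array([ 552., -105.,  285.]))
pan 300 1 (array([-0.34,  0.5 ,  1.73,  1.44,  1.73, -0.67]), array([ 552., -105.,  300.]))
pan 300 -1 (array([-0.34,  0.5 ,  1.73,  1.44,  1.73,  2.47]), array([ 552., -105.,  300.]))
```

```bash
cat >> h.py <<'E'
def Rd(th):
    t=np.radians(th);return np.column_stack([[-np.sin(t),np.cos(t),0],[np.cos(t),np.sin(t),0],[0,0,-1.]])
def st(tag=""):
    s=sensors.read_state();print(tag,"t",round(s["t"],2),"T",s["eef_pos"].round(1),"F",s["force"].round(1),"w",round(s["grip_width"],1),"q",s["q"].round(2));return s
def pose():
    s=sensors.read_state();return s["eef_pos"],s["eef_rot"]
def snap(name,tag):
    ps=pose();p,d=optics.grab_frame(name);cv2.imwrite(f"pics/{tag}.png",p[:,:,::-1]);np.savez(f"pics/{tag}.npz",p=p,d=d,pos=ps[0],rot=ps[1]);return p,d,ps
E
python3 - <<'E'
from h import *
ctrl.move_ptp([504,-110,170],Rd(-6.5));st()
snap("wrist","w1")
ctrl.move_l([504,-110,66],vel=120,threshold=15);st()
ctrl.gripper_to(40,30);st("grip")
snap("side","s1")
E
```

```text
t 0.82 T [ 505.  -110.   170.8] F [0.2 0.3 0. ] w 85.1 q [-0.38  0.17  1.77  0.    1.2  -0.27]
 t 1.89 T [ 504.9 -110.2   66.8] F [ 0.1 -0.2 -0.6] w 85.1 q [-0.38  0.33  1.83 -0.    0.98 -0.27]
grip t 2.28 T [ 504.6 -110.3   66.9] F [0.3 0.4 5.3] w 54.2 q [-0.38  0.33  1.83 -0.    0.98 -0.27]
```

View pics/w1.png

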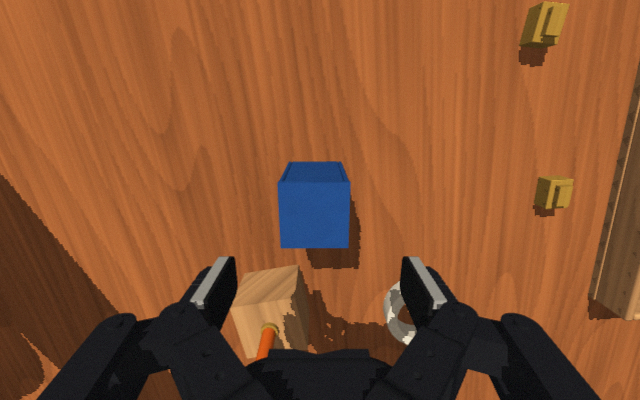

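View pics/s1.png

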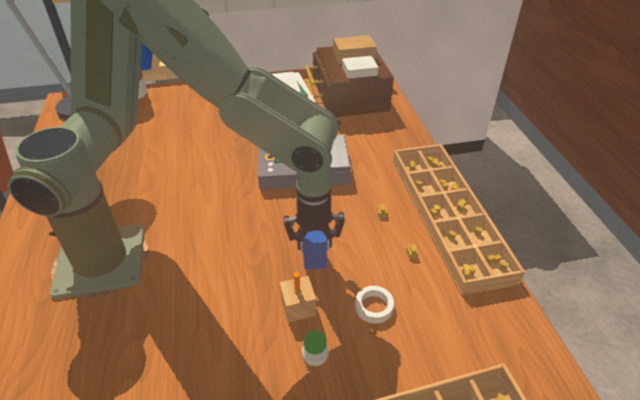

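```bash
python3 - <<'E'
from h import *
f=np.load("pics/w1.npz");p,d=f["p"],f["d"];ps=(f["pos"],f["rot"])
X=cloud("wrist",rng(p,(100,120,40),(130,255,255)),d,ps);T=X[X[:,2]>80];print(T.min(0),T.max(0),cv2.minAreaRect(T[:,:2].astype(np.float32)))
ctrl.gripper_to(40,60)
ctrl.move_l([504,-110,110],vel=120);st("lift")
S=[610,30]
ctrl.move_ptp([*S,110],Rd(25));st()
ctrl.move_l([*S,67.5],vel=100,threshold=8);st("down")
E
```

```text
[ 473.42763392 -137.06034296   80.00222502] [531.50688489 -77.69812997  85.25003895] ((502.5285949707031, -107.45098876953125), (54.898399353027344, 53.687652587890625), 83.79222869873047)
lift t 3.07 T [ 503.6 -109.8  109.6] F [-0.6  0.4 -2.1] w 53.5 q [-0.38  0.26  1.82  0.    1.07 -0.27]
 t 3.8 T [608.9  30.2 108.4] F [ 0.6 -0.7 -1.4] w 53.5 q [-0.09  0.43  1.57 -0.    1.14 -0.53]
down t 4.25 T [608.4  28.7  66.7] F [ 0.1 -0.7  3.2] w 53.6 q [-0.09  0.49  1.59 -0.    1.06 -0.53]
```

```bash
python3 - <<'E'
from h import *
ctrl.gripper_to(85)
ctrl.move_l([609,29,280],vel=250)
ctrl.hold(0.2)
p,d,ps=snap("wrist","w2")
X=cloud("wrist",rng(p,(100,120,40),(130,255,255)),d,ps);T=X[(X[:,2]>79)];print(X[:,2].min(),X[:,2].max(),cv2.minAreaRect(T[:,:2].astype(np.float32)))
p,d,ps=snap("side","s2")
m=rng(p,(100,120,40),(130,255,255));m[:150]=0;m[350:]=0;m[:,:250]=0;m[:,420:]=0
X=cloud("side",m,d);X=X[X[:,2]>79];print(len(X),cv2.minAreaRect(X[:,:2].astype(np.float32)))
phi=25;S=np.array([609,30]);u=np.array([np.cos(np.radians(phi)),np.sin(np.radians(phi))])
q0=sensors.read_state()["q"]
q=ctrl.solve_ik(np.r_[S-120*u,230],Rt(phi,1,3));print(q.round(2));path(q0,q)
st()
E
```

```text
-1.9417301831393274 85.5005536682126 ((608.1607666015625, 31.039710998535156), (52.98707580566406, 54.40712356567383), 24.924530029296875)
245 ((607.157958984375, 28.853790283203125), (52.03450393676758, 52.2634162902832), 23.83147430419922)
[-0.86  0.22  2.41  1.78  1.39 -1.07]
0.0 tip [608.  29. 254.] T [608.  29. 279.] z [-0.01  0.   -1.  ] W [611.  29. 570.]
0.12 tip [566.  49. 208.] T [568.  44. 232.] z [-0.07  0.24 -0.97] W [587. -25. 514.]
0.25 tip [534.  74. 183.] T [535.  62. 205.] z [-0.06  0.46 -0.88] W [553. -73. 462.]
0.38 tip [515.  95. 175.] T [515.  79. 194.] z [ 0.01  0.66 -0.75] W [ 510. -112.  413.]
0.5 tip [509. 108. 180.] T [505.  88. 195.] z [ 0.15  0.79 -0.6 ] W [ 460. -141.  369.]
0.62 tip [514. 105. 194.] T [505.  84. 204.] z [ 0.34  0.84 -0.43] W [ 405. -159.  329.]
0.75 tip [522.  83. 209.] T [509.  64. 216.] z [ 0.55  0.79 -0.27] W [ 348. -166.  295.]
0.88 tip [528.  44. 222.] T [509.  28. 226.] z [ 0.75  0.65 -0.14] W [ 291. -160.  267.]
1.0 tip [523. -10. 229.] T [500. -21. 230.] z [ 0.91  0.42 -0.05] W [ 237. -144.  245.]
 t 5.98 T [608.5  29.  278.5] F [0.2 0.1 0.7] w 84.9 q [-0.09  0.27  1.42 -0.    1.46 -0.53]
```

View pics/w2.png

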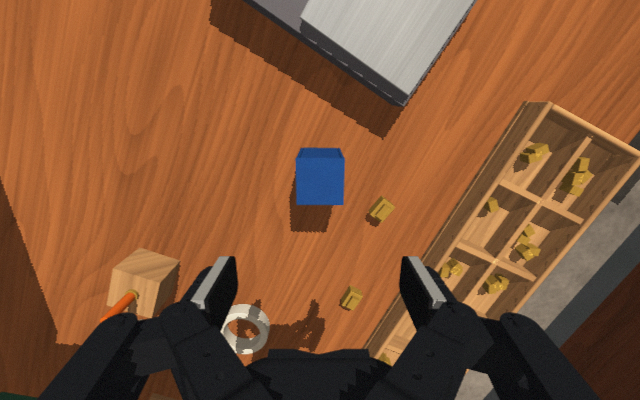

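```bash
python3 - <<'E'
from h import *
phi=25;S=np.array([608,30]);u=np.array([np.cos(np.radians(phi)),np.sin(np.radians(phi))]);R=Rt(phi,1,3)
ctrl.move_ptp(np.r_[S-120*u,230],R);st("high")
print(ctrl.move_l(np.r_[S-120*u,56],vel=150,threshold=12));st("low")
snap("side","s3");snap("wrist","w3")
E
```

```text
high t 7.55 T [499.8 -21.  230.4] F [ 0.4  0.6 -0.5] w 85.0 q [-0.86  0.22  2.41  1.78  1.39 -1.07]
False
low t 8.86 T [499.4 -20.7  56.4] F [ 0.1 -0.9  0.7] w 85.2 q [-0.86  0.88  2.25  1.84  1.52 -1.56]
```

View pics/s3.png

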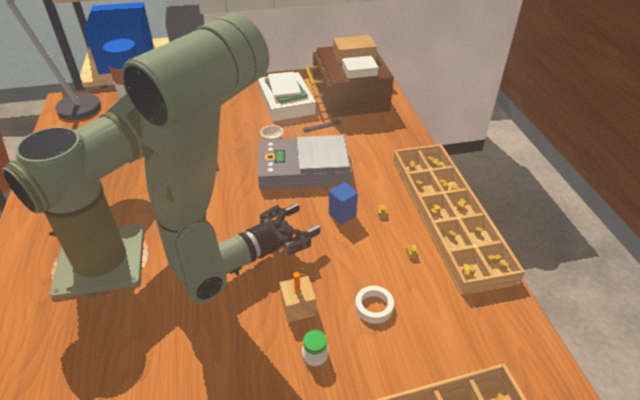

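View pics/w3.png

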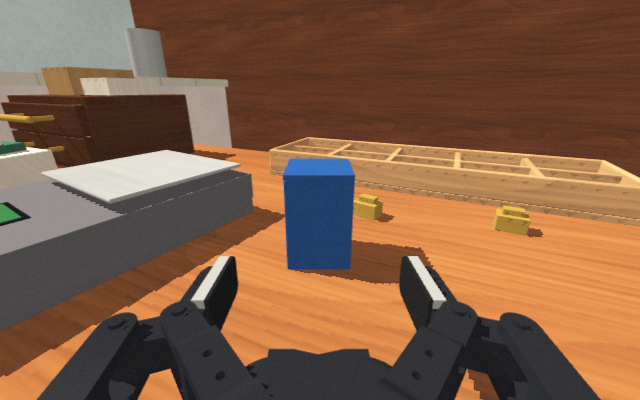

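```bash
python3 - <<'E'
from h import *
phi=25;S=np.array([608,30]);u=np.array([np.cos(np.radians(phi)),np.sin(np.radians(phi))])
print(ctrl.move_l(np.r_[S-21*u,55.5],vel=100,threshold=12));st("at")
ctrl.gripper_to(40,70);st("grip")
snap("wrist","w4")
ctrl.move_l(np.r_[S-21*u,190],vel=150);s=st("up");print(s["eef_rot"].round(3))
snap("side","s4");snap("scene","c4")
E
```

```text
False
at t 10.1 T [588.6  21.   55.4] F [-0.6  0.4  0. ] w 85.2 q [-0.56  0.86  2.12  2.13  1.43 -1.44]
grip t 10.49 T [588.9  20.8  55.4] F [-0.1 -0.1 -0.3] w 53.0 q [-0.56  0.86  2.12  2.13  1.43 -1.44]
up t 11.59 T [588.6  21.4 189.2] F [ 0.1 -0.2 -0.8] w 53.0 q [-0.56  0.44  2.25  2.08  1.28 -1.17]
[[ 0.049  0.423  0.905]
 [ 0.022 -0.906  0.422]
 [ 0.999 -0.001 -0.054]]
```

View pics/s4.png

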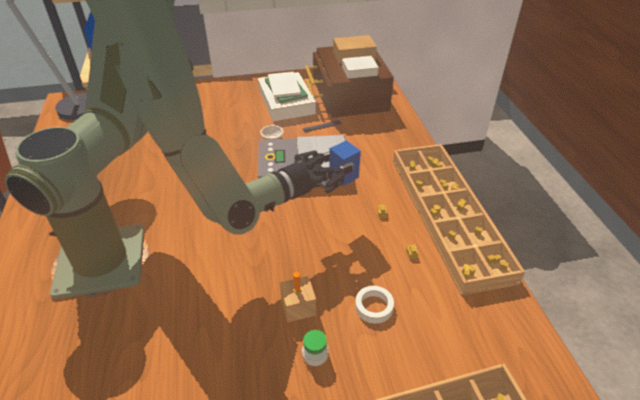

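View pics/w4.png

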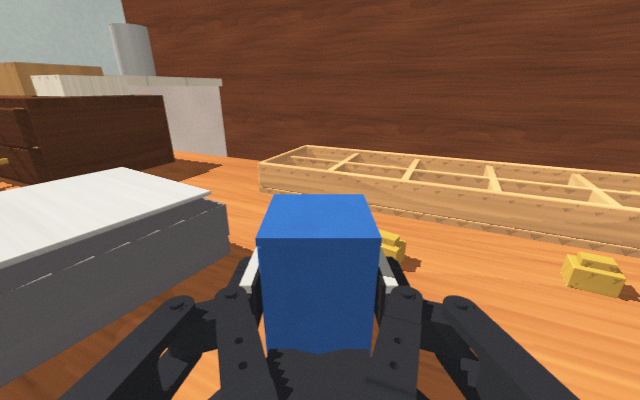

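```bash
python3 - <<'E'
from h import *
ph=82.5;u=np.array([np.cos(np.radians(ph)),np.sin(np.radians(ph)),0]);P=np.array([609,203.3,0])
R=Rt(ph,-1,-3);T=P-21*u+[0,0,230]
q0=sensors.read_state()["q"];q=ctrl.solve_ik(T,R);print(q.round(2));path(q0,q,7)
ctrl.move_ptp(T,R);st("over")
ctrl.move_l(P-21*u+[0,0,115],vel=120,threshold=15);s=st("low");print(s["eef_rot"].round(3))
snap("wrist","w5");snap("side","s5");snap("scene","c5")
E
```

```text
[-0.33  0.68  1.68  1.46  1.75  2.35]
0.0 tip [611.  32. 188.] T [589.  21. 189.] z [ 0.9   0.42 -0.05] W [ 325. -102.  205.]
0.17 tip [627.  67. 205.] T [607.  53. 205.] z [0.83 0.56 0.  ] W [ 366. -111.  204.]
0.33 tip [636. 101. 219.] T [617.  84. 218.] z [0.72 0.69 0.04] W [ 407. -116.  205.]
0.5 tip [636. 134. 228.] T [622. 114. 226.] z [0.6  0.8  0.07] W [ 448. -119.  206.]
0.67 tip [631. 163. 233.] T [620. 141. 231.] z [0.45 0.89 0.08] W [ 489. -118.  209.]
0.83 tip [622. 188. 234.] T [615. 164. 232.] z [0.29 0.95 0.07] W [ 529. -113.  211.]
1.0 tip [610. 207. 231.] T [606. 182. 230.] z [0.13 0.99 0.05] W [ 568. -106.  215.]
over t 14.64 T [606.2 182.4 229.9] F [-0.4 -0.3 -1.3] w 52.6 q [-0.33  0.68  1.68  1.46  1.75  2.35]
low t 15.75 T [606.6 182.4 115.7] F [ 0.  -0.3 -1.6] w 52.6 q [-0.33  0.91  1.61  1.44  1.73  2.18]
[[ 0.008 -0.991  0.13 ]
 [ 0.052  0.131  0.99 ]
 [-0.999 -0.001  0.053]]
```

View pics/w5.png

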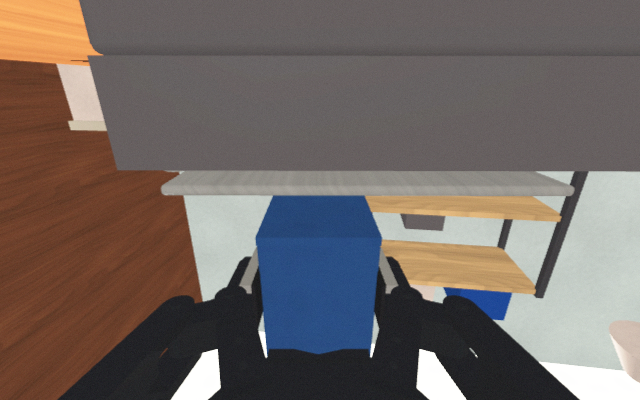

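View pics/s5.png

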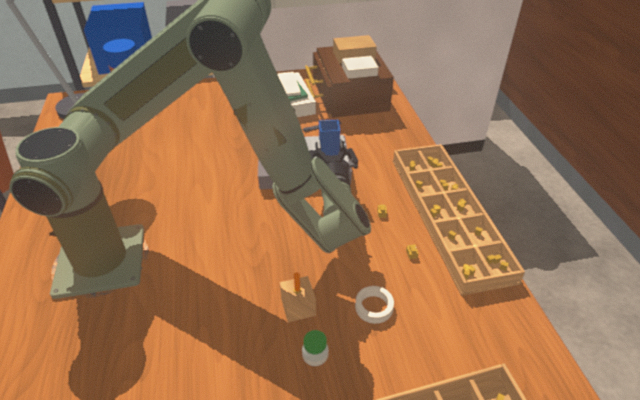

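View pics/c5.png

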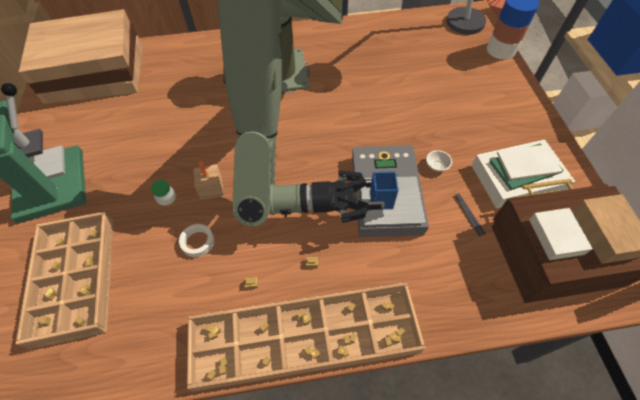

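```bash
python3 - <<'E'
from h import *
ph=82.5;u=np.array([np.cos(np.radians(ph)),np.sin(np.radians(ph)),0]);P=np.array([609,203.3,0])
s0=st("0")
print(ctrl.move_l(P-21*u+[0,0,94],vel=60,threshold=6));st("a")
print(ctrl.move_l(P-21*u+[0,0,86],vel=12,threshold=3.5));st("b")
snap("wrist","w6");snap("scene","c6")
E
```

```text
0 t 15.9 T [606.6 182.4 115.9] F [ 0.7  0.5 -2.4] w 52.8 q [-0.33  0.91  1.61  1.44  1.73  2.18]
False
a t 16.4 T [606.  182.6  93.4] F [ 0.3  0.1 -1.5] w 52.7 q [-0.33  0.96  1.6   1.43  1.73  2.16]
True
b t 16.83 T [606.4 182.4  90.9] F [0.  0.1 3.4] w 52.8 q [-0.33  0.96  1.59  1.43  1.73  2.15]
```

View pics/w6.png

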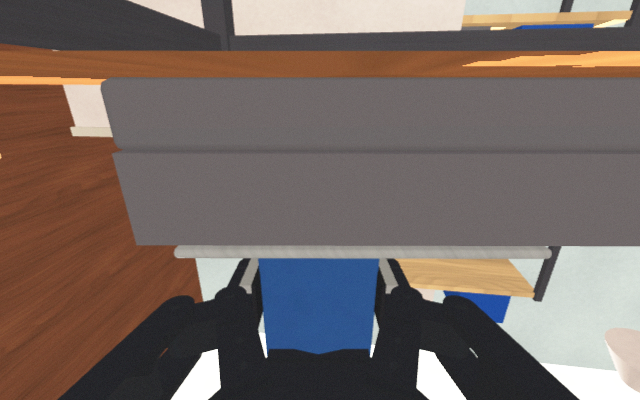

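```bash
python3 - <<'E'
from h import *
ph=82.5;u=np.array([np.cos(np.radians(ph)),np.sin(np.radians(ph)),0]);P=np.array([609,203.3,0])
ctrl.gripper_to(85);st("open")
print(ctrl.move_l(P-105*u+[0,0,92],vel=100,threshold=12));st("back")
snap("wrist","w7")
print(ctrl.move_l(P-105*u+[0,0,260],vel=200,threshold=15));st("up")
p,d,_=snap("scene","c7");snap("side","s7")
m=rng(p,(100,120,40),(130,255,255));m[:150]=0;m[250:]=0;m[:,:340]=0;m[:,440:]=0
X=cloud("scene",m,d);print(np.percentile(X,[2,98],0).round());T=X[X[:,2]>138];print(len(T),cv2.minAreaRect(T[:,:2].astype(np.float32)))
E
```

```text
open t 17.36 T [605.6 182.7  89.2] F [-0.4 -0.2  0.3] w 85.0 q [-0.33  0.96  1.59  1.43  1.73  2.15]
False
back t 18.35 T [595.1  99.6  91.9] F [-0.  -0.5 -0.1] w 85.0 q [-0.47  0.97  1.57  1.32  1.81  2.16]
False
up t 19.39 T [594.9  99.6 258.9] F [ 0.3  0.7 -0.8] w 84.9 q [-0.47  0.64  1.66  1.38  1.86  2.4 ]
[[585. 173.  70.]
 [640. 228. 146.]]
149 ((611.9341430664062, 200.72511291503906), (51.0434684753418, 54.43178176879883), 81.49468231201172)
```

View pics/w7.png

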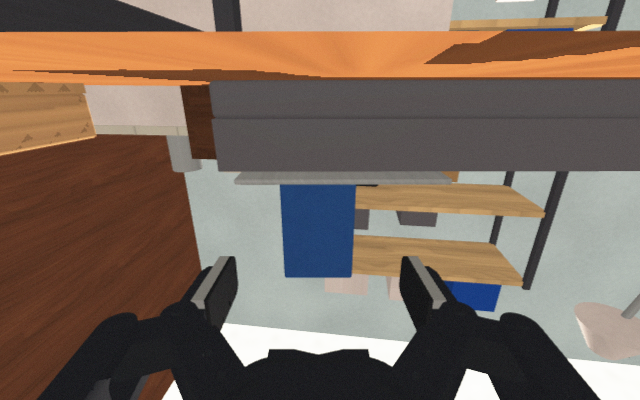

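View pics/c7.png

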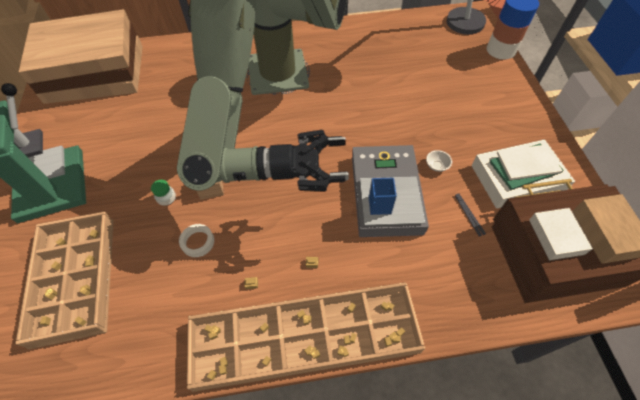

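View pics/s7.png

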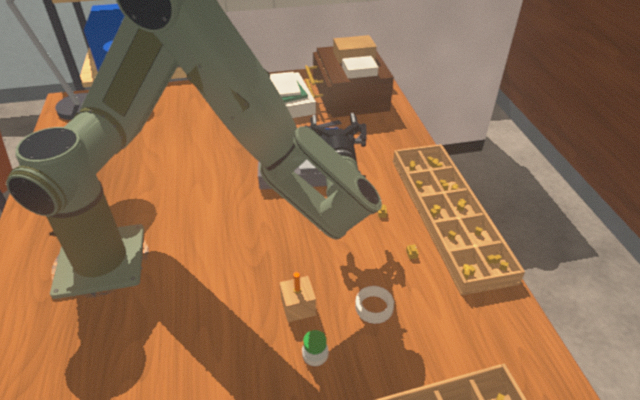

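```bash
python3 - <<'E'
from h import *
q0=sensors.read_state()["q"]
T=[470,-150,300];q=ctrl.solve_ik(T,Rd(0));print(q.round(2));path(q0,q,9)
E
```

```text
[-0.48 -0.    1.68 -0.    1.46 -0.48]
0.0 tip [598. 124. 260.] T [595.  99. 258.] z [0.13 0.99 0.05] W [ 557. -189.  243.]
0.12 tip [576. 123. 248.] T [574.  98. 251.] z [ 0.06  0.99 -0.13] W [ 557. -190.  289.]
0.25 tip [555. 111. 234.] T [554.  87. 242.] z [ 0.    0.95 -0.32] W [ 554. -189.  335.]
0.38 tip [535.  87. 222.] T [536.  65. 235.] z [-0.04  0.87 -0.5 ] W [ 547. -186.  381.]
0.5 tip [519.  53. 215.] T [520.  34. 232.] z [-0.06  0.74 -0.67] W [ 538. -182.  425.]
0.62 tip [505.  10. 215.] T [506.  -5. 235.] z [-0.06  0.59 -0.8 ] W [ 525. -177.  469.]
0.75 tip [493. -40. 223.] T [494. -50. 246.] z [-0.05  0.41 -0.91] W [ 510. -169.  511.]
0.88 tip [481. -94. 243.] T [482. -99. 268.] z [-0.03  0.21 -0.98] W [ 491. -160.  552.]
1.0 tip [ 470. -150.  275.] T [ 470. -150.  300.] z [-0. -0. -1.] W [ 470. -150.  591.]
```

```bash
python3 - <<'E'
from h import *
ctrl.move_ptp([470,-150,300],Rd(0))
ctrl.move_l([448,-190,260],vel=200);ctrl.hold(0.2);st()
p,d,ps=snap("wrist","w8")
m=rng(p,(3,190,120),(13,255,255))&(d>0);v,u=np.mgrid[:400,:640].astype(float)
A=unproj("wrist",u,v,d.astype(float),ps)
m&=(A[...,2]>66)&(A[...,2]<122)
X=A[m];print(len(X),X.min(0),X.max(0))
t=X[X[:,2]>109.5];print("top",len(t),t.mean(0),t.min(0),t.max(0))
for z in range(68,112,8):
    s=X[abs(X[:,2]-z)<4];
    if len(s):print(z,len(s),s.mean(0).round(1))
t=A[(abs(A[...,2]-60)<3)&(d>0)&(abs(A[...,0]-447)<45)&(abs(A[...,1]+235)<45)];print("rest",cv2.minAreaRect(t[:,:2].astype(np.float32)),t[:,2].mean())
print(proj("wrist",[447,-235,114],ps))
# recheck from scene/side
for n in("c7","s7"):
    f=np.load(f"pics/{n}.npz");nm={"c":"scene","s":"side"}[n[0]]
    v,u=np.mgrid[:400,:640].astype(float);B=unproj(nm,u,v,f["d"].astype(float))
    k=rng(f["p"],(3,170,110),(13,255,255))&(B[...,2]>68)&(B[...,2]<122)&(abs(B[...,0]-447)<50)&(abs(B[...,1]+235)<50)
    print(nm,k.sum(),B[k].mean(0) if k.any() else None)
    t=B[(abs(B[...,2]-60)<3)&(abs(B[...,0]-447)<45)&(abs(B[...,1]+235)<45)]
    if len(t):print(cv2.minAreaRect(t[:,:2].astype(np.float32)))
E
```

```text
t 22.58 T [ 449.  -189.7  261.2] F [ 0.1 -0.3 -0.1] w 85.6 q [-0.58  0.01  1.75  0.    1.38 -0.58]
281 [ 437.23689151 -236.37838191   66.6822132 ] [ 448.62367462 -224.27914739  114.61180705]
top 122 [ 443.32324399 -230.10286404  112.68742407] [ 437.38709925 -236.37838191  109.50706293] [ 448.62367462 -224.30284935  114.61180705]
68 16 [ 443.8 -225.6   69.5]
76 28 [ 442.8 -225.9   76.6]
84 29 [ 443.6 -225.9   84.4]
92 30 [ 443.  -225.8   92.1]
100 33 [ 443.7 -225.8  100.2]
108 44 [ 443.2 -227.1  108.8]
rest ((443.4175109863281, -231.00106811523438), (64.07300567626953, 64.66561889648438), 4.062183856964111) 59.04012212102724
[315.40966535 237.58804294]
scene 0 None
((473.3038024902344, -204.17909240722656), (3.3819093704223633, 10.623220443725586), 10.043252944946289)
side 71 [ 442.37311664 -237.99739571   93.19442429]
((442.7167663574219, -233.655517578125), (64.30286407470703, 67.46571350097656), 3.9718809127807617)
```

View pics/w8.png

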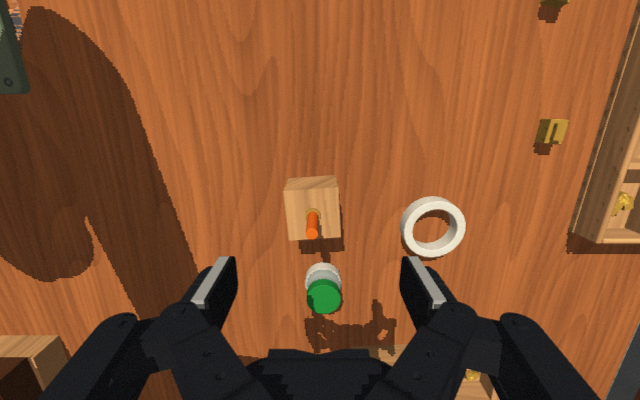

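```bash
python3 - <<'E'
from h import *
ctrl.move_l([443.3,-231.2,170],vel=200)
print(ctrl.move_l([443.3,-231.2,98],vel=100,threshold=10));st("down")
ctrl.gripper_to(30,30);st()
ctrl.gripper_to(5,30);st("grip")
ctrl.gripper_to(5,80);st("grip80")
ctrl.move_l([443.3,-231.2,112],vel=40,threshold=10);st()
print(ctrl.move_l([443.3,-231.2,190],vel=100,threshold=15));ctrl.hold(.3);st("lift")
snap("wrist","w9");snap("scene","c9");snap("side","s9")
E
```

```text
False
down t 24.14 T [ 443.9 -231.6   98.7] F [ 0.4  0.1 -0.6] w 85.2 q [-0.65  0.24  1.86 -0.    1.04 -0.65]
 t 24.72 T [ 443.3 -231.2   98. ] F [ 0.1  0.7 -0.2] w 30.3 q [-0.65  0.24  1.86  0.    1.04 -0.65]
grip t 25.0 T [ 443.3 -231.2   98. ] F [ 0.6  0.4 -0. ] w 12.2 q [-0.65  0.24  1.86 -0.    1.04 -0.65]
grip80 t 25.22 T [ 443.4 -231.3   98.1] F [1.  0.2 1. ] w 10.6 q [-0.65  0.24  1.86  0.    1.04 -0.65]
 t 25.72 T [ 443.5 -231.4  112.4] F [-0.7 -0.6 -0.4] w 11.0 q [-0.65  0.22  1.85 -0.    1.07 -0.65]
False
lift t 26.95 T [ 443.  -231.   189.4] F [0.4 0.7 0.3] w 11.2 q [-0.65  0.12  1.79 -0.    1.23 -0.65]
```

View pics/w9.png

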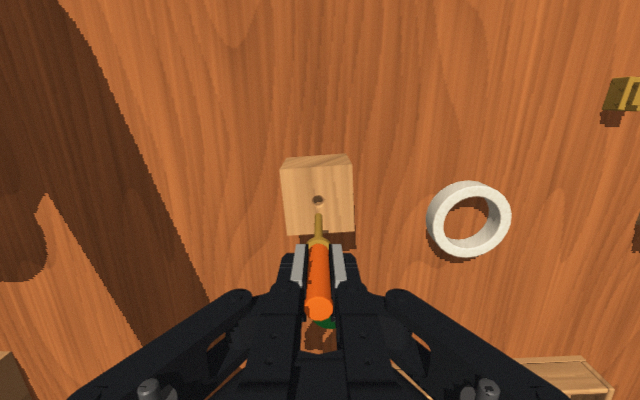

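View pics/s9.png

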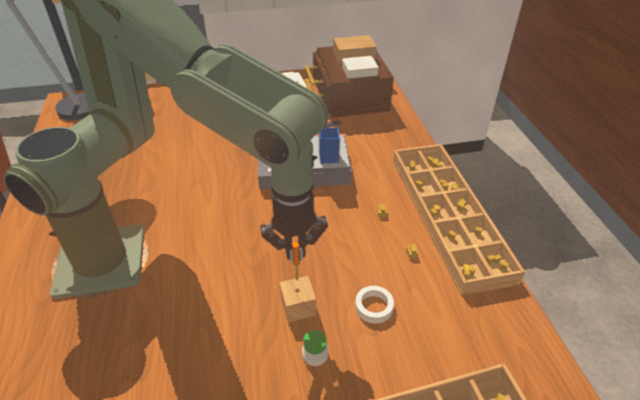

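```bash
python3 - <<'E'
from h import *
c=optics.camera_params("wrist");K=c["mtx"];T=c["T_tool_cam"]
def tipxy(u,v,z):
    r=T[:3,:3]@np.array([(u-K[0,2])/K[0,0],(v-K[1,2])/K[1,1],1]);o=T[:3,3];return o+r*(z-o[2])/r[2]
print("tip tool",tipxy(318,214.5,93),tipxy(318,216,93),"collar",tipxy(318,240,34))
f=np.load("pics/w9.npz");ps=(f["pos"],f["rot"])
print("resthole ray@60",)
for uv in((317.5,200),):
    r=tipxy(*uv,f["pos"][2]-60);print(f["rot"]@r+f["pos"])
ctrl.move_l([443,-231,205],vel=150)
ctrl.move_ptp([450,215,205],Rd(0));ctrl.hold(.3);st()
p,d,ps=snap("wrist","w10")
m=rng(p,(20,120,100),(35,255,255))
v,u=np.mgrid[:400,:640].astype(float);A=unproj("wrist",u,v,d.astype(float),ps)
m&=(abs(A[...,2]-50)<8)&(abs(A[...,1]-256)<40)
n,l,s,cc=cv2.connectedComponentsWithStats(m.astype(np.uint8));i=1+s[1:,4].argmax();print(s[i],cc[i])
cn,_=cv2.findContours((l==i).astype(np.uint8),cv2.RETR_EXTERNAL,cv2.CHAIN_APPROX_NONE)
e=cv2.fitEllipse(max(cn,key=len));print(e)
r=tipxy(*e[0],ps[0][2]-50);print("aperture",ps[1]@r+ps[0])
for n,b in(("c7",(372,145,398,165)),("s7",(0,0,0,0))):pass
f=np.load("pics/c9.npz");m=rng(f["p"],(18,80,90),(36,255,255));o=np.zeros_like(m);o[145:168,370:400]=m[145:168,370:400]
print("scene ring",o.sum(),np.argwhere(o).mean(0)[::-1] if o.any() else 0)
if o.any():
    uu=np.argwhere(o).mean(0)[::-1];C=optics.camera_params("scene")
    K2=C["mtx"];r=C["R"].T@np.array([(uu[0]-K2[0,2])/K2[0,0],(uu[1]-K2[1,2])/K2[1,1],1]);oo=-C["R"].T@C["t"];print(oo+r*(50-oo[2])/r[2])
E
```

```text
tip tool [ 1.28428241  0.33423361 93.        ] [1.94821311e-02 3.32791524e-01 9.30000000e+01] collar [ 8.46697232  0.35153888 34.        ]
resthole ray@60
[ 442.8066691  -229.8186748    60.00094199]
 t 29.28 T [450.3 214.4 205. ] F [-0.5 -0.2  0.8] w 11.2 q [ 0.27  0.09  1.78 -0.    1.27  0.27]
[301 134  31  32 394] [315.78172589 149.10913706]
((315.8999328613281, 149.32284545898438), (29.86028289794922, 30.56548309326172), 12.990289688110352)
aperture [448.75499409 257.37637044  49.99862686]
scene ring 71 [383.97183099 155.29577465]
[449.77971317 255.58105086  50.        ]
```

View pics/w10.png

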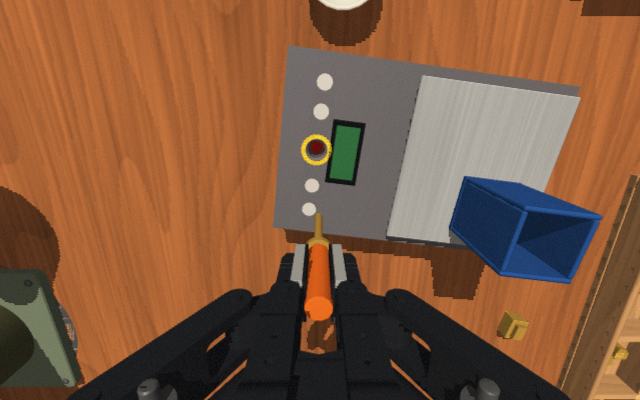

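```bash
python3 - <<'E'
from h import *
ctrl.move_l([448.7,256.4,205],vel=100)
print(ctrl.move_l([448.7,256.4,149],vel=100,threshold=8));ctrl.hold(.3);st()
p,_,_=snap("wrist","w11");snap("side","s11")
cv2.imwrite("pics/w11c.png",cv2.resize(p[150:330,220:420,::-1],None,fx=3,fy=3,interpolation=2))
E
```

```text
False
 t 30.91 T [449.1 256.6 149.7] F [-0.1 -0.3 -0.4] w 11.4 q [ 0.35  0.2   1.79 -0.    1.15  0.35]
```

View pics/w11c.png

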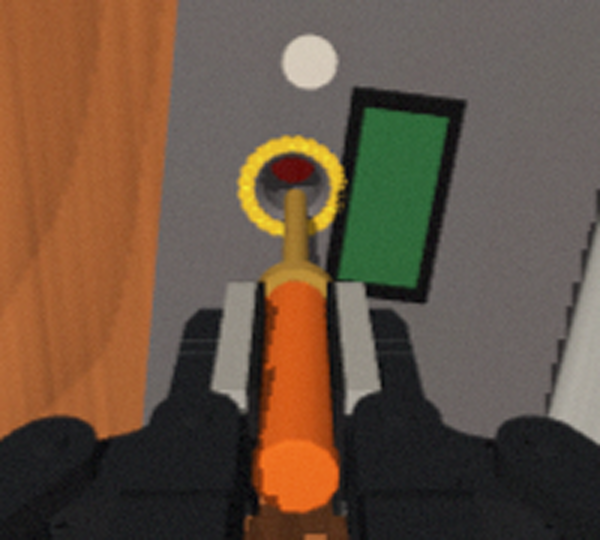

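```bash
python3 - <<'E'
from h import *
print(ctrl.move_l([448.7,256.4,125],vel=40,threshold=4));st("in")
for z in (121,119,117,115,114):
    print(ctrl.move_l([448.7,256.4,z],vel=20,threshold=12));ctrl.hold(.15);st(z)
p,_,_=snap("wrist","w12")
cv2.imwrite("pics/w12c.png",cv2.resize(p[150:330,220:420,::-1],None,fx=3,fy=3,interpolation=2))
E
```

```text
False
in t 31.76 T [448.8 256.4 125. ] F [-0.2  0.2 -0.5] w 11.0 q [ 0.35  0.24  1.8  -0.    1.1   0.35]
False
121 t 32.26 T [448.7 256.4 121.1] F [-0.3  0.6 -0.4] w 11.3 q [0.35 0.24 1.81 0.   1.1  0.35]
False
119 t 32.66 T [449.  256.5 119.2] F [0.8 0.8 0.9] w 11.0 q [0.35 0.24 1.81 0.   1.09 0.35]
False
117 t 33.06 T [449.  256.5 117.3] F [1.2 0.4 2.5] w 11.2 q [ 0.35  0.25  1.81 -0.    1.09  0.35]
False
115 t 33.46 T [449.  256.5 115.2] F [ 1.7 -0.2  3.6] w 11.3 q [0.35 0.25 1.81 0.   1.08 0.35]
False
114 t 33.86 T [449.  256.5 114.2] F [0.9 0.4 3.8] w 11.0 q [ 0.35  0.25  1.81 -0.    1.08  0.35]
```

View pics/w12c.png

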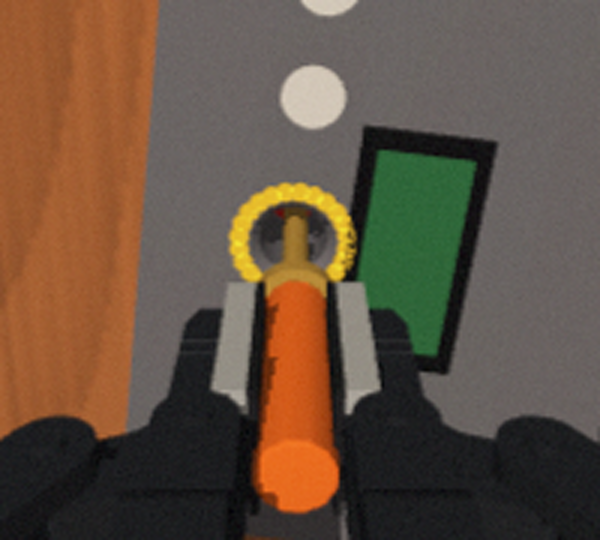

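```bash
python3 - <<'E'
from h import *
for z in (113,112,111,110.2):
    ctrl.move_l([448.7,256.4,z],vel=15,threshold=14);ctrl.hold(.2)
    F=[];
    for _ in range(5): ctrl.hold(.03);F.append(sensors.read_state()["force"])
    F=np.mean(F,0);st(z);print(F.round(1))
    if F[2]>10:break
E
```

```text
113 t 34.52 T [449.  256.5 113.2] F [-0.1  0.9  5. ] w 10.9 q [ 0.35  0.25  1.81 -0.    1.08  0.35]
[0.5 0.3 4.8]
112 t 35.14 T [449.1 256.6 113. ] F [-0.7  1.2  8.9] w 10.9 q [0.35 0.25 1.81 0.   1.08 0.35]
[-0.6 -0.1  9.3]
111 t 35.76 T [449.2 256.7 112.8] F [-1.9 -0.2 13.9] w 11.4 q [0.35 0.25 1.81 0.   1.08 0.35]
[-1.5 -0.8 14.3]
```

```bash
python3 - <<'E'
from h import *
ctrl.hold(.5);st()
snap("scene","c13");snap("wrist","w13")
E
```

```text
t 36.26 T [449.3 256.7 112.8] F [-2.  -1.5 13.5] w 11.0 q [0.35 0.25 1.81 0.   1.08 0.35]
```

View pics/c13.png

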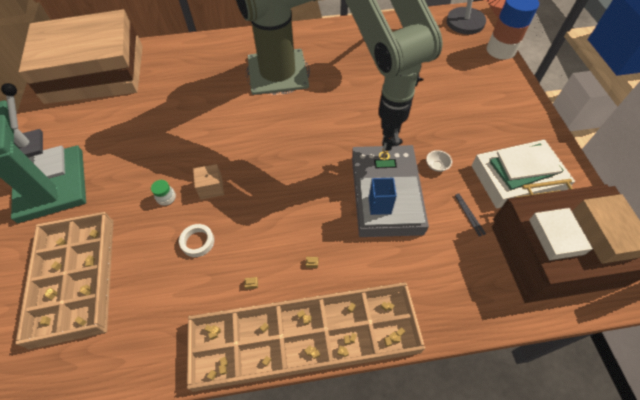

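View pics/w13.png

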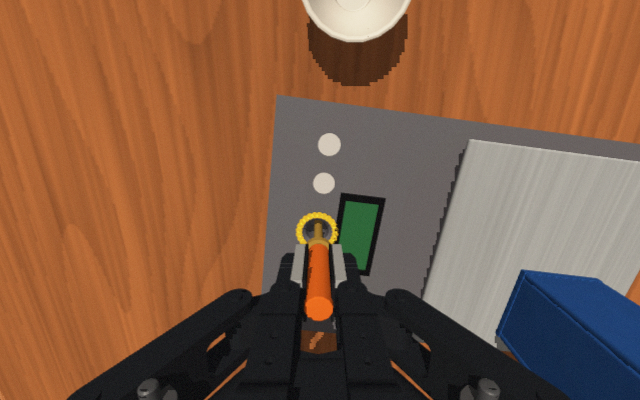

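The pot stands upright on the pan near (383,195) in the scene view. The stylus is in the ringed hole at (317,230) in the wrist view, and the bystanders haven't moved. I'm handing the job in.

```bash
python3 -c "
from h import *
ctrl.finish_job();st()"
```

```text
the job is handed in; nothing more can be done
the job is handed in; nothing more can be done
```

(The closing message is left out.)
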